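Empty the casting case into the tin bin

ROBOT

A 6-joint arm with a two-finger parallel gripper is mounted at the origin on the work surface. World frame = base frame: x ahead of the robot, y to its left, z up, the work surface at z = 0. Lengths are in mm, angles in rad, forces in N, time in s.
With the tool pointing down it reaches from about 300 to 775 mm from the base axis. Payload 14.6 kg.
Tool frame: the origin (TCP) lies at the very end of the fingers, on their centre line; the grasp point (between the pads) lies 19 mm behind it; z points along the fingers, y is the line along which they close (so a half turn about z gives the same grasp; the last joint's range is limited). The gripper opens to 94 mm and grips with 3 to 60 N. Pads are 16 mm wide; open, the fingers measure 119 mm over their backs; the gripper's body (75 mm by 177 mm) begins 78 mm behind the grasp point.
Start: joints at [1.052, 0.3, 1.521, -0, 1.321, -0.067], TCP at [240.118, 494.806, 205.446] pointing down, gripper open.
Joint ranges: [-3.03, 3.03], [-0.79, 2.21], [0.23, 2.52], [-1.04, 4.18], [0, 3.07], [-2.55, 2.55]. Speed limits (rad/s): [2.22, 2.22, 2.57, 3.14, 3.14, 3.14].

INTERFACE

Orientations are given as [roll, pitch, yaw] about the fixed x, y, z axes, in that order (R = Rz(yaw) Ry(pitch) Rx(roll)).
In Python, from cell import manip, camera, get_calibration gives the robot as it stands. The module is installed in compiled form; this text tells all that it offers.
- The arm moves only by the tool jog_arm, never from a script. Its argument "plan" is one flat list of numbers, 6 for each row, row after row: the shift along the world's x, y, z in m, then the turn, a rotation vector about the world's x, y, z in degrees. A call has 1 to 20 rows; each row is the pose to reach, as a shift and turn from the pose commanded when the call began; what a row does not reach only later rows make up. A row lasts 1/10 s, in which the tool goes at most 50 mm and 8.59 degrees, less where a joint would pass 70% of its speed; a pose out of reach is approached as far as the arm can. A call with a gripper value outside its range is refused whole. "claw" is the finger opening in m, from 0 to 0.094, set as the call begins (left out, the last holds). The fingers move at their own pace and stop on an object; "force" is the grip in N (left out, the last holds). Time passes only in rows, so rows that repeat a pose let the fingers close. It gives the time, the measured TCP pose, the force, the opening and the grip force at its end, in the units of the state.
- manip.read_state(): the state, without advancing time (a new reading comes with each control period).
- camera(name): name is "scene" or "top"; returns (picture, depth): 400x640x3 uint8, red, green, blue; 400x640 float32, mm along the optical axis (not along the pixel's ray), 0 where there is no reading.
- get_calibration(name): a dict with "fx", "fy", "cx", "cy" (pixels), "k1" (the pictures are not rectified: a ray, as slopes to the right and down, at radius r is drawn at 1 + k1 r^2 times it, then the intrinsics apply), "origin" and "attitude" of the camera in the world. Camera axes: x right, y down, z forward; pixel columns grow to the right and rows downward; lengths in mm; the calibration is good to about 2 mm. A picture is of the moment at which its call begins. get_calibration takes no time and is no camera call.
- manip.sign_off(): hands the job in; it is judged then, once.
The state is a dict: "clock": time; "joints": joint angles; "qd": joint speeds; "effort": joint torques, N m; "eef_pos": TCP position; "eef_rot": TCP orientation; "wrist_force": force on the tool from outside, world axes, zero at the start; "moment": the same for the moment, N m; "finger_gap": finger opening in mm; "finger_force": force on a finger pad.
Only numpy, scipy, OpenCV 4.12 (cv2) and the standard library are available. Lean on these libraries where they do the work, as an engineer would, in place of code of your own. Each camera call takes 0.05 s, during which the arm holds its last target. There are 200 camera calls.

TASK

Press the red button catch of the blue mould case and steady its spring lid so that it does not fly up, letting it rise under control until it is fully open. Then lift every casting out of its cavity and put it in the tin bin, and finally push the lid shut until the catch holds it again. Leave the green glass jar standing where it is, and keep the bin upright.

Things in the scene. Friction and masses are not known exactly. Their poses are not given: they have to be found in the camera images.
- case: fixed blue mould case, 150 mm (x) by 260 mm (y), walls 6 mm thick, 65 mm high. Origin: centre of its underside, z up. Its x points from the catch (-x side) to the lid's hinge (+x side), roughly towards world +y. A black catch housing, 50 by 50 mm, 64 mm high, stands against its front wall, centred at x = -100 mm
- deck (a point): case x = -10 mm, y = 0, on top of the aluminium deck inside the case, 22 mm above the bench. In the deck are four cavities 12 mm deep, each 93 mm (case x) by 29.5 mm (case y), centred on this x at case y = -78, -26, 26 and 78 mm
- lid (a joint): lid angle, rad: 0 shut, 1.65 fully open on its stop, just past upright. A spring drives it open (2 N at the free edge when shut, weaker later) and keeps it open; let go, it flies up at some 11 rad/s; more than 6 at any moment is flying up. One finger can press the button while the other waits just above the lid, then follows it up. Pushed down to 0 (up to 8 N at the edge), it latches and reads under 0.015
- lid_hinge (a point): point on the lid's hinge axis, middle of its width: case x = 75 mm, 65 mm above the bench; the axis lies along the case's y
- lid_edge (a point): middle of the lid's free edge, on its outer (top) face: case x = -82 mm, height 73 mm when shut. The lid is an aluminium plate 8 mm thick, 157 mm from hinge to free edge, 260 mm wide, 0.3 kg, its underside level with the hinge axis
- catch (a joint): travel of the red button, m: 0 up, 0.008 fully down. It goes straight down, sprung: 1.2 N to start, 2.8 N at the bottom. The lid is freed at about 0.005
- catch_top (a point): centre of the top of the round red button, 26 mm across, at case x = -105 mm, y = 0; 84 mm above the bench when up, 76 when fully down. Between it and the lid a small steel bolt nose (case x = -92 to -77 mm, 30 mm wide) stands 13 mm above the lid's top; pressing the button draws it back
- bin: loose open tin bin, 240 mm (x) by 170 mm (y), 60 mm high, walls and floor 4 to 5 mm, 0.7 to 1.2 kg. Origin: centre of its underside, z up
- jar: green glass jar with a lid, 72 mm across, 115 mm high, standing upright near the case. Origin: centre of its underside
- casting0: brass casting: bar 90 mm (x) by 26 (y) by 14 (z), with a pouring stub on its middle, 24 mm (x) by 16 (y), z 14 to 40 mm: grip that across its 16 mm. 0.14 to 0.24 kg. Origin: centre of the bar's underside; z up through the stub. Starts in a cavity of the case, x along the case's x. Three or four of the four castings are there; an absent one reads None
- casting1: brass casting: bar 90 mm (x) by 26 (y) by 14 (z), with a pouring stub on its middle, 24 mm (x) by 16 (y), z 14 to 40 mm: grip that across its 16 mm. 0.14 to 0.24 kg. Origin: centre of the bar's underside; z up through the stub. Starts in a cavity of the case, x along the case's x. Three or four of the four castings are there; an absent one reads None
- casting2: brass casting: bar 90 mm (x) by 26 (y) by 14 (z), with a pouring stub on its middle, 24 mm (x) by 16 (y), z 14 to 40 mm: grip that across its 16 mm. 0.14 to 0.24 kg. Origin: centre of the bar's underside; z up through the stub. Starts in a cavity of the case, x along the case's x. Three or four of the four castings are there; an absent one reads None
- casting3: brass casting: bar 90 mm (x) by 26 (y) by 14 (z), with a pouring stub on its middle, 24 mm (x) by 16 (y), z 14 to 40 mm: grip that across its 16 mm. 0.14 to 0.24 kg. Origin: centre of the bar's underside; z up through the stub. Starts in a cavity of the case, x along the case's x. Three or four of the four castings are there; an absent one reads None
Things that resemble listed ones, but are neither listed nor needed, are in the scene too. Of the things that look like the jar, the smallest one is meant.

How it is judged:
By the outcome, as a careful person would: the job done as asked, in the order asked, and still so for the second after the job is handed in, with the robot touching nothing.
Of casting0, casting1, casting2, casting3 only 3 to 4 are there at a start; the rules pass over those that are not, and their reading is None.
At some moment in a run one of bin may be knocked a few centimetres aside while the robot is not near it.
Once in a run the grip may slacken for a moment while it holds something.
It also fails if it takes over 210 s, if anything falls off the work surface, if the arm or the gripper's body presses on something with over 40 N, if the wrist force passes 120 N, or if a joint passes its speed limit or range.

## Working session

There is one attempt and no reset: what is moved stays moved. The work goes in short steps, Python scripts to look and compute and a tool call to move; the robot and the scene stay as the last step left them, time stands still between calls to the robot, and variables do not carry over. Pictures are saved under pics/ and viewed, at most 14 in all, crops included, and the job is handed in when it is done.

Besides the shell and the picture viewer there is one more tool, called after "Call:" as name(argument=value, ...), one argument or row to a line, values as JSON. jog_arm: Moves the arm, as the interface text tells. Its arguments: {"type":"object","properties":{"plan":{"type":"array"},"claw":{"type":"number"},"force":{"type":"number"}},"required":["plan"]}

```bash
mkdir -p pics
cat > h.py <<'E'
import numpy as np, cv2
from cell import manip, camera, get_calibration
def shot(name,fn=None):
    im,d=camera(name)
    if fn: cv2.imwrite('pics/'+fn,im[:,:,::-1])
    return im,d
E
python3 - <<'E'
from h import *
for n in('scene','top'):
    im,d=shot(n,n+'0.png'); np.savez(n+'0.npz',im=im,d=d); print(get_calibration(n))
print(manip.read_state())
E
```

```text
{'fx': 377.19882506927735, 'fy': 377.19882506927735, 'cx': 318.3740254196348, 'cy': 207.53915947882683, 'k1': -0.08547937446508955, 'origin': array([ 819.36673735, -180.71880112,  745.44806608]), 'attitude': array([-2.57576856e+00,  1.33378209e-03,  9.74464213e-01])}
{'fx': 501.58258263469287, 'fy': 501.58258263469287, 'cx': 321.77290677906984, 'cy': 188.86165832324917, 'k1': -0.03360454083114232, 'origin': array([ 180.87701573,   53.00617132, 1453.53578167]), 'attitude': array([-2.95339337e+00,  3.48501313e-04, -1.57939251e+00])}
{'clock': 0.1, 'joints': array([ 1.05240785e+00,  3.00432361e-01,  1.52148703e+00,  1.50290376e-07,
        1.32071984e+00, -6.66176067e-02]), 'qd': array([-7.64035387e-05, -7.96136246e-04, -1.54633007e-03, -1.24772704e-03,
       -1.27067272e-03,  8.46403814e-04]), 'effort': array([ 3.55137690e-04, -5.32654738e+01, -3.53284836e+01,  7.08750682e-02,
        2.35010160e-02, -8.40348821e-05]), 'eef_pos': array([240.00560906, 494.61720577, 204.94737072]), 'eef_rot': array([-3.14054841e+00, -6.98141447e-05,  2.68982171e+00]), 'wrist_force': array([0.11167959, 0.97766739, 0.07359728]), 'moment': array([ 0.02277052, -0.024349  , -0.05891179]), 'finger_force': 0.0, 'finger_gap': 94.01533036552114}
```

View pics/scene0.png

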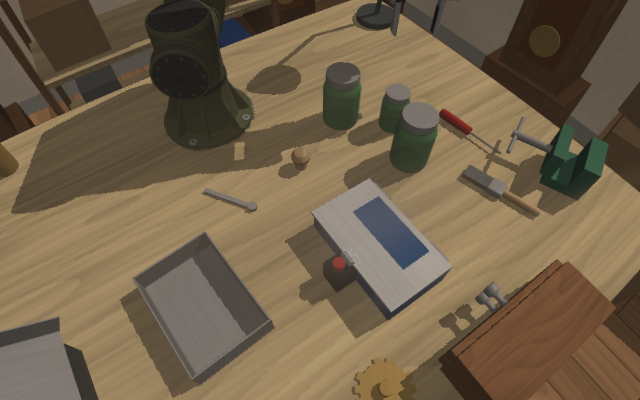

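View pics/top0.png

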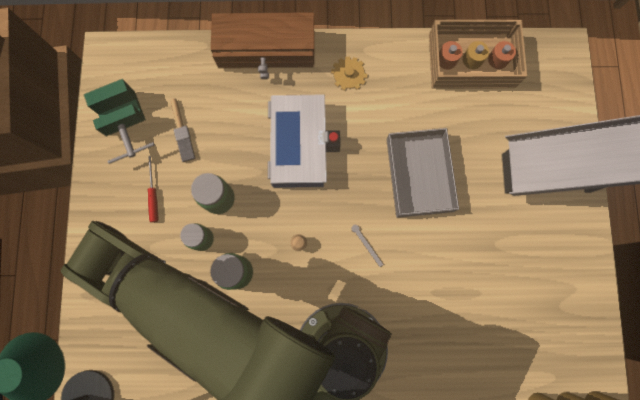

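The scene view shows the shut white case with a blue window, its red button at (339,264), the bin at about (200,305), and three green jars. In the top view the button is at (333,137), the lid spans about (270..326, 96..187), the bin is at about (424,172), and the smallest jar is at (197,236).

```bash
cat >> h.py <<'E'
from scipy.spatial.transform import Rotation as Ro
def rays(n,uv):
    c=get_calibration(n); uv=np.atleast_2d(np.asarray(uv,float))
    K=np.array([[c['fx'],0,c['cx']],[0,c['fy'],c['cy']],[0,0,1]])
    p=cv2.undistortPoints(uv[:,None],K,np.array([c['k1'],0,0,0,0.]))[:,0]
    return c['origin'],Ro.from_euler('xyz',c['attitude']).as_matrix()@np.c_[p,np.ones(len(p))].T
def onz(n,uv,z):
    o,d=rays(n,uv); return (o[:,None]+d*((z-o[2])/d[2])).T
def cloud(n,dep):
    v,u=np.mgrid[0:400,0:640]; o,d=rays(n,np.c_[u.ravel(),v.ravel()])
    P=(o[:,None]+d*dep.ravel()).T; P[dep.ravel()<=0]=np.nan
    return P.reshape(400,640,3)
E
python3 - <<'E'
from h import *
np.set_printoptions(precision=1,suppress=True)
for n in('scene','top'):
    f=np.load(n+'0.npz'); im,d=f['im'].astype(int),f['d']; P=cloud(n,d)
    hsv=cv2.cvtColor(f['im'],cv2.COLOR_RGB2HSV)
    # button
    m=(im[:,:,0]>1.9*im[:,:,1])&(im[:,:,0]>100)
    box={'scene':(320,360,250,280),'top':(322,345,125,150)}[n]
    b=np.zeros_like(m); b[box[2]:box[3],box[0]:box[1]]=1; m&=b
    v,u=np.nonzero(m); print(n,'button px',u.mean(),v.mean(),len(u),'P',np.nanmedian(P[m],0),'ray@84',onz(n,[[u.mean(),v.mean()]],84))
    # lid points z 66..80 in region
    Z=P[:,:,2]
    reg=np.zeros_like(m); x0,x1,y0,y1={'scene':(300,460,170,325),'top':(260,335,85,200)}[n]; reg[y0:y1,x0:x1]=1
    L=(reg&(abs(Z-73)<5)).astype(np.uint8); L=cv2.morphologyEx(L,cv2.MORPH_OPEN,np.ones((9,9)))
    Q=P[L>0]; r=cv2.minAreaRect(Q[:,:2].astype(np.float32)); print('lid',r,'z',np.nanmedian(Q[:,2]))
    print(cv2.boxPoints(r))
    x0,x1,y0,y1={'scene':(120,285,225,395),'top':(380,470,120,225)}[n]; reg[:]=0; reg[y0:y1,x0:x1]=1
    B=reg&(abs(Z-58)<6); Q=P[B]; r=cv2.minAreaRect(Q[:,:2].astype(np.float32)); print('bin',r); print(cv2.boxPoints(r))
    x0,x1,y0,y1={'scene':(375,411,80,105),'top':(175,215,215,255)}[n]; reg[:]=0; reg[y0:y1,x0:x1]=1
    Q=P[reg&(abs(Z-115)<8)]; print('jar',np.nanmedian(Q,0),np.ptp(Q,0))
    for bx in ([(185,235,165,215),(205,255,245,295)] if n=='top' else []):
        q=P[bx[2]:bx[3],bx[0]:bx[1]].reshape(-1,3); q=q[q[:,2]>np.nanmax(q[:,2])-8]; print('otherjar',q.mean(0),np.ptp(q,0))
E
```

```text
scene button px 338.6759259259259 262.22222222222223 108 P [595.   17.2  84. ] ray@84 [[595.2  17.1  84. ]]
lid ((593.55908203125, 120.94037628173828), (261.0157775878906, 162.8811798095703), 0.2828684449195862) z 73.60298109247515
[[462.7 201.7]
 [463.5  38.9]
 [724.5  40.1]
 [723.7 203. ]]
bin ((497.9737854003906, -239.2077178955078), (242.2877197265625, 171.2924346923828), 5.105618476867676)
[[ 369.7 -164.7]
 [ 384.9 -335.3]
 [ 626.3 -313.7]
 [ 611.  -143.1]]
jar [318.3 396.9 115. ] [61.2 64.6 11.1]
top button px 333.0 136.1846153846154 65 P [593.6  18.   83.3] ray@84 [[593.6  18.1  84. ]]
lid ((0.0, 0.0), (0.0, 0.0), 0.0) z nan
[[0. 0.]
 [0. 0.]
 [0. 0.]
 [0. 0.]]
bin ((499.2436828613281, -238.6873016357422), (242.5542449951172, 173.0357666015625), 5.077763557434082)
[[ 370.8 -163.2]
 [ 386.1 -335.6]
 [ 627.7 -314.1]
 [ 612.4 -141.8]]
jar [313.6 399.2 114.9] [61.4 62.1 15. ]
otherjar [432.9 355.7 157.3] [81.2 80.2  8. ]
otherjar [168.7 240.9 594.5] [10.1 24.   7.9]
  return np.nanmean(a, axis, out=out, keepdims=keepdims)
```

Call:
jog_arm(
  plan=[0,0,0.05,0,0,0,0,0,0.1,0,0,8,0.03,-0.04,0.1,0,0,16,0.06,-0.075,0.1,0,0,24,0.09,-0.11,0.1,0,0,26.1,0.12,-0.147,0.1,0,0,26.1,0.15,-0.183,0.1,0,0,26.1,0.18,-0.22,0.1,0,0,26.1,0.21,-0.256,0.1,0,0,26.1,0.24,-0.293,0.1,0,0,26.1,0.27,-0.33,0.1,0,0,26.1,0.3,-0.366,0.08,0,0,26.1,0.33,-0.4,0.04,0,0,26.1,0.354,-0.428,0,0,0,26.1,0.354,-0.428,-0.04,0,0,26.1,0.354,-0.428,-0.075,0,0,26.1,0.354,-0.428,-0.075,0,0,26.1,0.354,-0.428,-0.075,0,0,26.1,0.354,-0.428,-0.075,0,0,26.1,0.354,-0.428,-0.075,0,0,26.1],
  claw=0.094,
)

```text
clock: 2.1
eef_pos: [594.9, 67.1, 132.8]
eef_rot: [3.141, 0.003, -3.137]
wrist_force: [0.6, 0.9, -0.2]
finger_gap: 93.6
finger_force: 0.0
```

Call:
jog_arm(
  plan=[0,0,-0.02,0,0,0,0,0,-0.038,0,0,0,0,0,-0.038,0,0,0,0,0,-0.038,0,0,0,0,0,-0.038,0,0,0,0,0,-0.038,0,0,0],
)

```text
clock: 2.7
eef_pos: [594.6, 66.9, 93.6]
eef_rot: [3.142, 0.002, -3.138]
wrist_force: [0.3, -0.1, -0.1]
finger_gap: 94.0
finger_force: 0.0
```

Run:
```python
from h import *
im,d=shot('scene'); cv2.imwrite('pics/a1.png',cv2.resize(im[160:360,270:510,::-1],None,fx=3,fy=3))
s=manip.read_state(); print(s['eef_pos'],s['eef_rot'],s['wrist_force'])
```

```text
[594.49299887  66.84763319  93.39391827] [ 3.14153646e+00  1.38206290e-03 -3.13783040e+00] [-0.15984529 -1.14723975 -0.15543812]
```

View pics/a1.png

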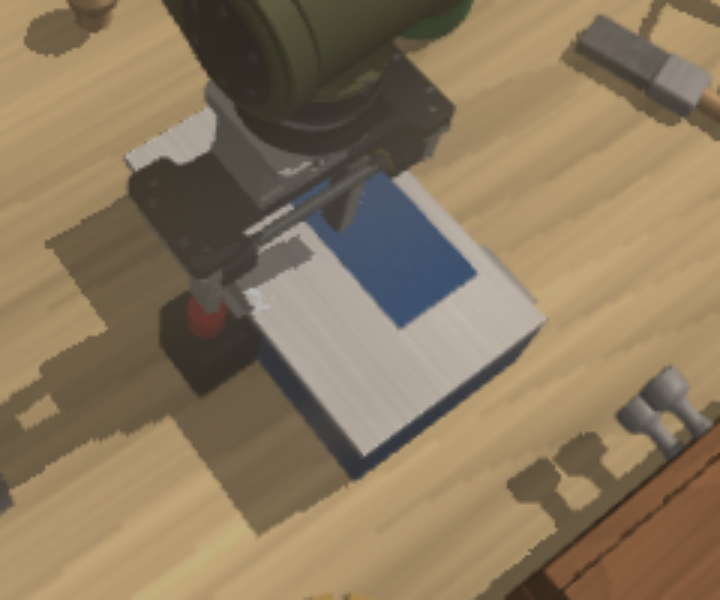

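Call:
jog_arm(
  plan=[0,0,-0.006,0,0,0,0,0,-0.012,0,0,0,0,0,-0.012,0,0,0,0,0,-0.0137,-1.85,0,0,0,0,-0.0153,-3.5,0,0,0,0,-0.0153,-3.5,0,0,0,0,-0.0153,-3.5,0,0,0,0,-0.0153,-3.5,0,0],
)

```text
clock: 3.55
eef_pos: [594.3, 66.8, 77.3]
eef_rot: [-3.081, 0.0, -3.138]
wrist_force: [1.3, 0.3, 3.5]
finger_gap: 93.4
finger_force: 1.6
```

Run:
```python
from h import *
im,d=shot('scene'); s=manip.read_state(); print(s['eef_pos'],s['eef_rot'],s['wrist_force'],s['moment'])
P=cloud('scene',d); print(P[250:310:6,395])
```

```text
[594.25805727  66.84613446  77.26846925] [-3.08126342e+00  1.53718959e-04 -3.13798824e+00] [1.42250328 0.60957917 3.85387218] [ 0.11587724 -0.28533977  0.05919706]
[[633.64160251 127.0440588   74.81391928]
 [643.83168497 118.25969634  75.59543549]
 [653.18392732 110.77655534  73.77753871]
 [662.86250351 102.60158609  73.84719023]
 [672.23139775  94.8476748   73.24517423]
 [681.79474219  86.57200456  74.26782367]
 [691.12099596  78.57370058  74.98307641]
 [700.1531903   70.99581553  74.96897441]
 [709.03616373  63.56459704  74.89762875]
 [717.60211437  56.68156741  73.6161404 ]]
```

Call:
jog_arm(
  plan=[0,0,-0.0009,1,0,0,0,0,-0.00185,2,0,0,0,0,-0.00185,2,0,0,0,0,-0.0005,3.5,0,0,0,0,0.001,5,0,0,0,0,0.0025,6.5,0,0,0,0,0.004,8,0,0,0,0,0.0055,9.5,0,0,0,0,0.0075,11,0,0,0,0,0.0085,12,0,0,0,0,0.0085,12,0,0,0,0,0.0085,12,0,0],
)

```text
clock: 4.8
eef_pos: [594.2, 66.7, 85.6]
eef_rot: [2.994, 0.001, -3.138]
wrist_force: [0.7, -0.3, 5.4]
finger_gap: 94.2
finger_force: 2.4
```

Run:
```python
from h import *
im,d=shot('scene'); s=manip.read_state(); print(s['eef_pos'],s['eef_rot'],s['wrist_force'],s['moment'])
cv2.imwrite('pics/a2.png',cv2.resize(im[160:360,270:510,::-1],None,fx=3,fy=3))
```

```text
[594.13447699  66.64880524  85.62996721] [ 2.99395196e+00  5.72778259e-04 -3.13781060e+00] [ 1.06262943 -1.28958432  5.23867316] [-0.15637979 -0.09084926 -0.02362128]
```

View pics/a2.png

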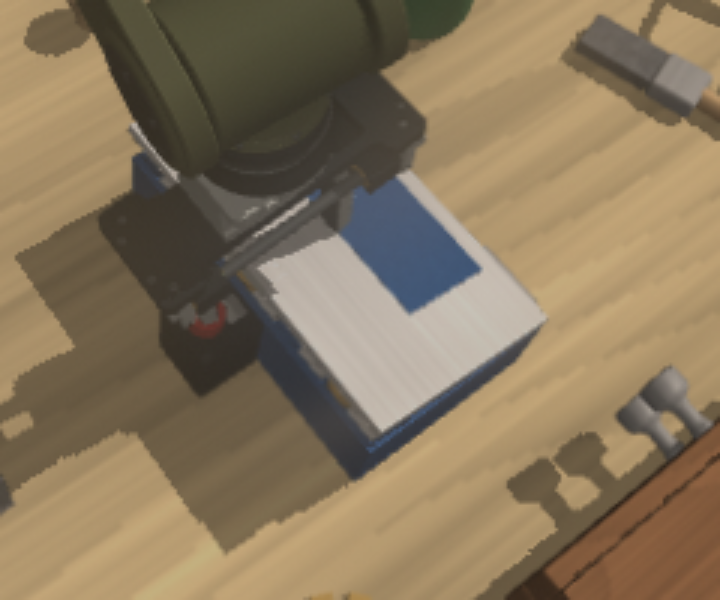

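Call:
jog_arm(
  plan=[0,0.001,0.004,-0.5,0,0,0,0.005,0.008,-1.5,0,0,0,0.0098,0.0105,-2.5,0,0,0,0.0157,0.0224,-4.5,0,0,0,0.0217,0.0319,-6.5,0,0,0,0.0293,0.0411,-8.5,0,0,0,0.037,0.0473,-8.5,0,0,0,0.0462,0.0527,-8.5,0,0,0,0.0553,0.0567,-8.5,0,0,0,0.0655,0.0597,-8.5,0,0,0,0.0753,0.0614,-8.5,0,0,0,0.086,0.063,-8.5,0,0,0,0.095,0.064,-8.5,0,0,0,0.104,0.064,-8.5,0,0,0,0.113,0.064,-8.5,0,0,0,0.113,0.064,-8.5,0,0,0,0.113,0.064,-8.5,0,0,0,0.113,0.1,-8.5,0,0,0,0.113,0.14,-8.5,0,0,0,0.113,0.17,-8.5,0,0],
)

```text
clock: 6.85
eef_pos: [594.3, 179.3, 258.2]
eef_rot: [3.141, 0.002, -3.138]
wrist_force: [-0.2, 0.5, 0.7]
finger_gap: 93.8
finger_force: 0.0
```

Call:
jog_arm(
  plan=[0,-0.04,0.03,0,0,0,0,-0.08,0.03,0,0,-8,0,-0.13,0.03,0,0,-16,-0.04,-0.16,0.03,0,0,-24,-0.08,-0.19,0.03,0,0,-32,-0.11,-0.22,0.03,0,0,-40,-0.14,-0.25,0.03,0,0,-48,-0.14,-0.28,0.03,0,0,-56,-0.14,-0.31,0.03,0,0,-64,-0.14,-0.31,0.03,0,0,-72,-0.14,-0.31,0.03,0,0,-80,-0.14,-0.31,0.03,0,0,-88,-0.14,-0.31,0.03,0,0,-90,-0.14,-0.31,0.03,0,0,-90],
  claw=0.036,
)

```text
clock: 8.25
eef_pos: [453.9, -130.5, 285.7]
eef_rot: [3.142, 0.0, 1.574]
wrist_force: [-0.3, -0.1, 0.7]
finger_gap: 36.0
finger_force: 0.0
```

Run:
```python
from h import *
s=manip.read_state(); print(s['clock'],s['eef_pos'],s['eef_rot'],s['joints'],s['finger_gap'])
for n in('scene','top'):
    im,d=shot(n); np.savez(n+'1.npz',im=im,d=d)
    x0,x1,y0,y1=(290,480,140,340) if n=='scene' else (250,350,80,205)
    cv2.imwrite(f'pics/b_{n}.png',cv2.resize(im[y0:y1,x0:x1,::-1],None,fx=3.,fy=3.))
```

```text
8.25 [ 453.91498444 -130.53829076  285.69960762] [3.14152616e+00 1.47812190e-04 1.57350181e+00] [-3.57529413e-01  7.12465362e-02  1.60548752e+00 -1.15535291e-04
  1.46474427e+00 -3.60222673e-01] 36.02656926304625
```

View pics/b_scene.png

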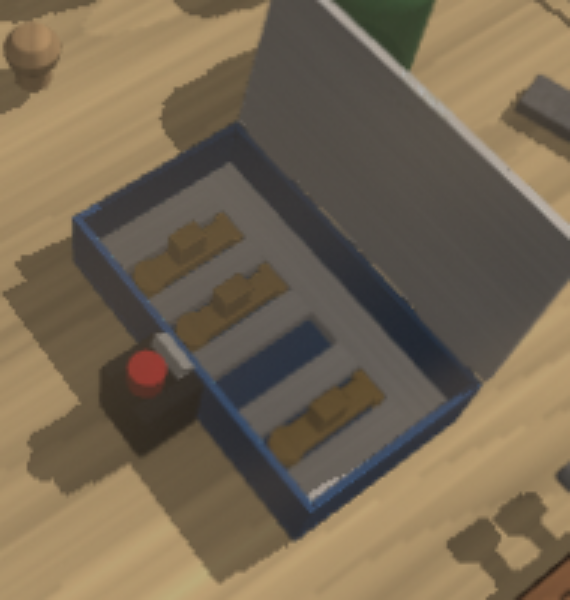

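View pics/b_top.png

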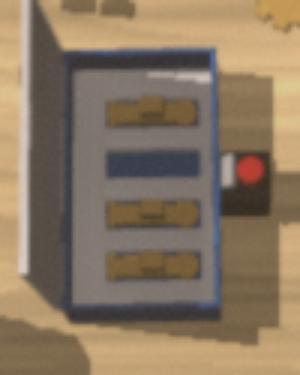

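The lid is fully open. Castings lie in three cavities: top crop (152,107), (152,210) and (152,262). The second cavity from the top is empty.

```bash
cat >> h.py <<'E'
def binpose(n,d,P=None):
    P=cloud(n,d); x0,x1,y0,y1={'scene':(100,300,215,399),'top':(375,490,110,235)}[n]
    Q=P[y0:y1,x0:x1].reshape(-1,3); Q=Q[(abs(Q[:,2]-58)<6)&(Q[:,1]<-100)]
    return cv2.minAreaRect(Q[:,:2].astype(np.float32))
def stubs(n,d):
    P=cloud(n,d).reshape(-1,3); out=[]
    for x in (516,568,620,672):
        q=P[(abs(P[:,0]-x)<20)&(abs(P[:,1]-112)<28)&(abs(P[:,2]-50)<5)]
        out.append((x,len(q))+tuple((q[:,:2].min(0)+q[:,:2].max(0)).round()/2 if len(q) else ()))
    return out
E
python3 - <<'E'
from h import *
for n in('scene','top'):
    d=np.load(n+'1.npz')['d']; print(n,stubs(n,d)); print(binpose(n,d) if n=='top' else '')
E
```

```text
scene [(516, 79, np.float64(516.5), np.float64(112.0)), (568, 86, np.float64(569.0), np.float64(111.0)), (620, 0), (672, 99, np.float64(672.5), np.float64(111.0))]

top [(516, 41, np.float64(516.5), np.float64(113.0)), (568, 46, np.float64(568.5), np.float64(113.0)), (620, 0), (672, 41, np.float64(672.0), np.float64(114.5))]
((473.6475524902344, -240.53378295898438), (189.58099365234375, 174.11618041992188), 4.339265823364258)
```

Call:
jog_arm(
  plan=[0.01,0.04,0,0,0,0,0.02,0.085,0,0,0,0,0.03,0.13,0,0,0,0,0.043,0.17,-0.02,0,0,0,0.053,0.21,-0.05,0,0,0,0.0626,0.243,-0.09,0,0,0,0.0626,0.243,-0.13,0,0,0,0.0626,0.243,-0.17,0,0,0,0.0626,0.243,-0.21,0,0,0,0.0626,0.243,-0.24,0,0,0,0.0626,0.243,-0.257,0,0,0,0.0626,0.243,-0.257,0,0,0,0.0626,0.243,-0.257,0,0,0],
)

```text
clock: 9.65
eef_pos: [517.0, 112.8, 29.3]
eef_rot: [3.141, -0.0, 1.575]
wrist_force: [0.5, 0.9, 0.1]
finger_gap: 36.0
finger_force: 0.0
```

Call:
jog_arm(
  plan=[0,0,0,0,0,0,0,0,0,0,0,0,0,0,0,0,0,0,0,0,0,0,0,0,0,0,0,0,0,0,0,0,0,0,0,0,0,0,0.02,0,0,0,0,0,0.05,0,0,0,0,0,0.09,0,0,0,0,0,0.13,0,0,0,0,0,0.13,0,0,0],
  claw=0.005,
  force=30,
)

```text
clock: 10.75
eef_pos: [518.7, 113.1, 163.9]
eef_rot: [3.133, -0.001, 1.575]
wrist_force: [0.6, 0.6, -2.5]
finger_gap: 15.7
finger_force: 30.0
```

Run:
```python
from h import *
s=manip.read_state(); print(s['clock'],s['eef_pos'],s['eef_rot'],s['wrist_force'],s['finger_gap'],s['finger_force'])
for n in('scene','top'):
    im,d=shot(n); print(n,stubs(n,d),binpose(n,d))
```

```text
10.75 [518.71928777 113.12443155 163.85054772] [ 3.13329472e+00 -1.20287830e-03  1.57461009e+00] [ 0.60662708  0.63504731 -2.50137641] 15.744426025024676 29.9992436170578
scene [(516, 0), (568, 84, np.float64(569.0), np.float64(111.5)), (620, 0), (672, 101, np.float64(672.5), np.float64(111.5))] ((497.999267578125, -239.38589477539062), (242.42710876464844, 171.114501953125), 4.854959011077881)
top [(516, 0), (568, 0), (620, 0), (672, 0)] ((498.79412841796875, -238.47280883789062), (241.75257873535156, 172.39559936523438), 5.059601783752441)
```

Call:
jog_arm(
  plan=[-0.01,-0.03,0,0,0,0,-0.018,-0.075,0,0,0,0,-0.028,-0.12,0,0,0,0,-0.038,-0.165,0,0,0,0,-0.048,-0.21,0,0,0,0,-0.058,-0.255,0,0,0,0,-0.067,-0.3,0,0,0,0,-0.076,-0.335,0,0,0,0,-0.076,-0.352,0,0,0,0,-0.076,-0.352,-0.03,0,0,0,-0.076,-0.352,-0.06,0,0,0,-0.076,-0.352,-0.06,0,0,0],
)

```text
clock: 12.05
eef_pos: [438.8, -237.5, 94.3]
eef_rot: [-3.135, -0.005, 1.575]
wrist_force: [0.5, 0.4, -1.8]
finger_gap: 15.9
finger_force: 30.0
```

Run:
```python
from h import *
s=manip.read_state(); print(s['clock'],s['eef_pos'],s['eef_rot'],s['wrist_force'],s['finger_gap'],s['finger_force'])
im,d=shot('scene'); print(binpose('scene',d)); cv2.imwrite('pics/c1.png',im[170:400,80:400,::-1].repeat(2,0).repeat(2,1))
```

```text
12.05 [ 438.7910313  -237.45950857   94.28498534] [-3.13470391 -0.00459194  1.57472697] [ 0.50774134  0.3800265  -1.82643748] 15.908738776124247 29.999611973762512
((498.68408203125, -239.14373779296875), (241.2113800048828, 170.97213745117188), 5.005658149719238)
```

View pics/c1.png

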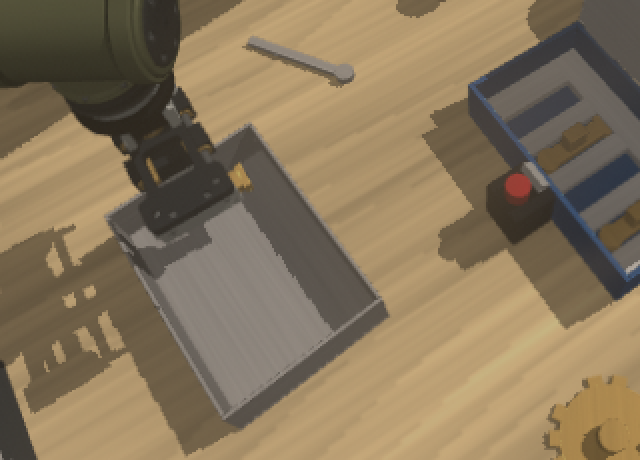

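Call:
jog_arm(
  plan=[0,0,-0.03,0,0,0,0,0,-0.055,0,0,0,0,0,-0.068,0,0,0,0,0,-0.072,0,0,0,0,0,-0.072,0,0,0,0,0,-0.072,0,0,0],
)

```text
clock: 12.7
eef_pos: [441.4, -239.5, 27.9]
eef_rot: [3.14, 0.001, 1.575]
wrist_force: [-0.2, 0.3, -1.7]
finger_gap: 16.0
finger_force: 30.0
```

Call:
jog_arm(
  plan=[0,0,0,0,0,0,0,0,0,0,0,0,0,0,0,0,0,0,0,0,0.04,0,0,0,0,0,0.085,0,0,0,0.005,0.02,0.13,0,0,0,0.02,0.065,0.13,0,0,0,0.04,0.11,0.13,0,0,0,0.055,0.155,0.13,0,0,0,0.07,0.2,0.13,0,0,0,0.09,0.245,0.13,0,0,0,0.105,0.29,0.13,0,0,0,0.12,0.335,0.13,0,0,0,0.128,0.352,0.11,0,0,0,0.128,0.352,0.07,0,0,0,0.128,0.352,0.03,0,0,0,0.128,0.352,0.002,0,0,0,0.128,0.352,0.002,0,0,0,0.128,0.352,0.002,0,0,0],
  claw=0.036,
)

```text
clock: 14.6
eef_pos: [569.1, 112.8, 29.6]
eef_rot: [3.141, -0.0, 1.574]
wrist_force: [1.2, -1.1, 1.5]
finger_gap: 35.9
finger_force: 0.0
```

Call:
jog_arm(
  plan=[0,0,0,0,0,0,0,0,0,0,0,0,0,0,0,0,0,0,0,0,0,0,0,0,0,0,0,0,0,0,0,0,0,0,0,0,0,0,0.02,0,0,0,0,0,0.05,0,0,0,0,0,0.09,0,0,0,0,0,0.13,0,0,0,0,0,0.13,0,0,0],
  claw=0.005,
  force=30,
)

```text
clock: 15.7
eef_pos: [570.8, 113.1, 164.5]
eef_rot: [3.133, -0.001, 1.575]
wrist_force: [0.3, -0.0, -2.9]
finger_gap: 15.6
finger_force: 30.0
```

Run:
```python
from h import *
s=manip.read_state(); print(s['clock'],s['eef_pos'],s['eef_rot'],s['wrist_force'],s['finger_gap'],s['finger_force'])
for n in('scene','top'):
    im,d=shot(n); P=cloud(n,d).reshape(-1,3); print(n,stubs(n,d),binpose(n,d))
    q=P[(abs(P[:,0]-498)<100)&(abs(P[:,1]+239)<70)&(P[:,2]>12)&(P[:,2]<55)]; print(len(q),q.min(0),q.max(0))
```

```text
15.7 [570.76583421 113.08422347 164.48610215] [ 3.13271662e+00 -1.17044441e-03  1.57454740e+00] [ 2.66496524e-01 -2.56568959e-04 -2.85027203e+00] 15.609675753928595 29.997332096099854
scene [(516, 0), (568, 0), (620, 0), (672, 98, np.float64(672.5), np.float64(111.5))] ((498.20098876953125, -239.22360229492188), (242.25303649902344, 171.13882446289062), 4.929969310760498)
516 [ 428.79695549 -284.55850629   12.10840689] [ 455.85121072 -195.56186265   46.7502592 ]
top [(516, 0), (568, 0), (620, 0), (672, 0)] ((498.8432922363281, -238.44898986816406), (241.42515563964844, 172.49496459960938), 5.0858869552612305)
250 [ 416.88149378 -302.00877509   12.05259307] [ 588.4410773  -173.35240051   52.00531704]
```

Call:
jog_arm(
  plan=[-0.008,-0.03,0,0,0,0,-0.016,-0.075,0,0,0,0,-0.025,-0.12,0,0,0,0,-0.034,-0.165,0,0,0,0,-0.042,-0.21,0,0,0,0,-0.05,-0.255,0,0,0,0,-0.06,-0.3,0,0,0,0,-0.068,-0.335,0,0,0,0,-0.068,-0.352,0,0,0,0,-0.068,-0.352,-0.03,0,0,0,-0.068,-0.352,-0.06,0,0,0,-0.068,-0.352,-0.06,0,0,0],
)

```text
clock: 17.0
eef_pos: [498.7, -237.6, 93.9]
eef_rot: [-3.134, -0.004, 1.575]
wrist_force: [-0.5, 0.0, -2.0]
finger_gap: 15.7
finger_force: 30.0
```

Run:
```python
from h import *
s=manip.read_state(); print(s['clock'],s['eef_pos'],s['wrist_force'],s['finger_gap'],s['finger_force'])
im,d=shot('scene'); print(binpose('scene',d)); np.savez('c2.npz',im=im,d=d)
P=cloud('scene',d).reshape(-1,3); q=P[(abs(P[:,0]-500)<20)&(abs(P[:,1]+239)<60)&(P[:,2]>60)&(P[:,2]<95)]; print(len(q),q.min(0),q.max(0))
```

```text
17.0 [ 498.6582407  -237.56464917   93.92131483] [-0.53278622  0.03940762 -1.96827888] 15.678461456039544 29.997393786907196
((497.5997619628906, -239.33773803710938), (243.32310485839844, 171.0183868408203), 4.902153968811035)
126 [ 484.60705789 -210.12699583   76.31124215] [ 511.84988207 -192.91294085   91.13442276]
```

Call:
jog_arm(
  plan=[0,0,-0.03,0,0,0,0,0,-0.055,0,0,0,0,0,-0.068,0,0,0,0,0,-0.072,0,0,0,0,0,-0.072,0,0,0,0,0,-0.072,0,0,0],
)

```text
clock: 17.65
eef_pos: [501.4, -239.5, 28.0]
eef_rot: [3.14, 0.001, 1.575]
wrist_force: [1.1, 0.2, -1.7]
finger_gap: 15.9
finger_force: 30.0
```

Call:
jog_arm(
  plan=[0,0,0,0,0,0,0,0,0,0,0,0,0,0,0,0,0,0,0,0,0.04,0,0,0,0,0,0.085,0,0,0,0.005,0.02,0.13,0,0,0,0.025,0.06,0.13,0,0,0,0.045,0.1,0.13,0,0,0,0.065,0.14,0.13,0,0,0,0.085,0.18,0.13,0,0,0,0.105,0.22,0.13,0,0,0,0.125,0.26,0.13,0,0,0,0.145,0.3,0.13,0,0,0,0.16,0.335,0.13,0,0,0,0.172,0.352,0.11,0,0,0,0.172,0.352,0.07,0,0,0,0.172,0.352,0.03,0,0,0,0.172,0.352,0.002,0,0,0,0.172,0.352,0.002,0,0,0,0.172,0.352,0.002,0,0,0],
  claw=0.036,
)

```text
clock: 19.65
eef_pos: [673.0, 112.8, 29.7]
eef_rot: [3.141, -0.0, 1.574]
wrist_force: [0.1, -0.6, 0.5]
finger_gap: 36.1
finger_force: 0.0
```

Call:
jog_arm(
  plan=[0,0,0,0,0,0,0,0,0,0,0,0,0,0,0,0,0,0,0,0,0,0,0,0,0,0,0,0,0,0,0,0,0,0,0,0,0,0,0.02,0,0,0,0,0,0.05,0,0,0,0,0,0.09,0,0,0,0,0,0.13,0,0,0,0,0,0.13,0,0,0],
  claw=0.005,
  force=30,
)

```text
clock: 20.75
eef_pos: [674.7, 113.1, 165.3]
eef_rot: [3.132, -0.001, 1.575]
wrist_force: [1.2, 0.4, -0.7]
finger_gap: 15.8
finger_force: 30.0
```

Run:
```python
from h import *
s=manip.read_state(); print(s['clock'],s['eef_pos'],s['eef_rot'],s['wrist_force'],s['finger_gap'],s['finger_force'])
for n in('scene','top'):
    im,d=shot(n); P=cloud(n,d).reshape(-1,3); print(n,stubs(n,d),binpose(n,d))
    q=P[(abs(P[:,0]-500)<30)&(abs(P[:,1]+239)<70)&(P[:,2]>12)&(P[:,2]<55)]; print(len(q),q.min(0),q.max(0))
```

```text
20.75 [674.71432879 113.06065866 165.2922556 ] [ 3.13225459e+00 -1.07115956e-03  1.57456165e+00] [ 1.19020661  0.36160372 -0.659779  ] 15.793783606252484 29.999044239521027
scene [(516, 0), (568, 0), (620, 0), (672, 0)] ((497.76055908203125, -239.3777313232422), (243.01795959472656, 171.05221557617188), 4.816324710845947)
557 [ 488.83820578 -284.67296344   12.02854894] [ 515.52069354 -194.95236178   48.3175537 ]
top [(516, 0), (568, 0), (620, 0), (672, 0)] ((499.0629577636719, -238.48294067382812), (242.4087371826172, 173.29151916503906), 4.757406234741211)
228 [ 489.68030764 -282.40981656   12.21790945] [ 514.65319923 -193.76560414   50.58823535]
```

Call:
jog_arm(
  plan=[-0.01,-0.03,0,0,0,0,-0.023,-0.07,0,0,0,0,-0.036,-0.11,0,0,0,0,-0.05,-0.155,0,0,0,0,-0.063,-0.2,0,0,0,0,-0.077,-0.245,0,0,0,0,-0.09,-0.29,0,0,0,0,-0.104,-0.33,0,0,0,0,-0.11,-0.349,0,0,0,0,-0.11,-0.349,-0.03,0,0,0,-0.11,-0.349,-0.06,0,0,0,-0.11,-0.349,-0.06,0,0,0],
)

```text
clock: 22.05
eef_pos: [560.0, -235.1, 93.1]
eef_rot: [-3.133, -0.004, 1.574]
wrist_force: [-0.5, 0.5, -1.7]
finger_gap: 15.8
finger_force: 30.0
```

Run:
```python
from h import *
s=manip.read_state(); print(s['clock'],s['eef_pos'],s['wrist_force'],s['finger_gap'],s['finger_force'])
im,d=shot('scene'); print(binpose('scene',d))
P=cloud('scene',d).reshape(-1,3); q=P[(abs(P[:,0]-562)<20)&(abs(P[:,1]+239)<60)&(P[:,2]>66)&(P[:,2]<95)]; print(len(q),q.min(0),q.max(0))
```

```text
22.05 [ 560.03178665 -235.1362185    93.09746083] [-0.53939754  0.49516658 -1.68231171] 15.757871557905535 29.999110400676727
((505.732666015625, -238.23114013671875), (226.8463897705078, 171.25537109375), 5.406800746917725)
249 [ 547.63453214 -269.45853873   73.7591178 ] [ 573.63176553 -189.53641727   90.51419538]
```

Call:
jog_arm(
  plan=[0,0,-0.03,0,0,0,0,0,-0.055,0,0,0,0,0,-0.068,0,0,0,0,0,-0.072,0,0,0,0,0,-0.072,0,0,0,0,0,-0.072,0,0,0],
)

```text
clock: 22.7
eef_pos: [563.4, -236.5, 28.1]
eef_rot: [3.14, 0.001, 1.575]
wrist_force: [0.4, 0.3, -1.8]
finger_gap: 15.7
finger_force: 30.0
```

Call:
jog_arm(
  plan=[0,0,0,0,0,0,0,0,0,0,0,0,0,0,0,0,0,0,0,0,0.04,0,0,0,0,0,0.085,0,0,0,0,0,0.13,0,0,0,0.0,0.02,0.17,0,0,0,0.005,0.06,0.2,0,0,0,0.01,0.1,0.23,0,0,0,0.015,0.14,0.255,0,0,0,0.02,0.18,0.255,0,0,0,0.025,0.22,0.255,0,0,0,0.03,0.26,0.255,0,0,0,0.032,0.3,0.255,0,0,0,0.032,0.3,0.255,0,0,0],
  claw=0.036,
)

```text
clock: 24.2
eef_pos: [594.5, 67.9, 281.7]
eef_rot: [3.142, -0.001, 1.579]
wrist_force: [-1.5, -0.3, -0.1]
finger_gap: 36.1
finger_force: 0.0
```

Run:
```python
from h import *
s=manip.read_state(); print(s['clock'],s['eef_pos'],s['eef_rot'],s['wrist_force'])
for n in('scene','top'):
    im,d=shot(n,f'd_{n}.png'); C=cloud(n,d); P=C.reshape(-1,3); print(n,stubs(n,d),binpose(n,d))
    q=P[(abs(P[:,0]-565)<32)&(abs(P[:,1]+239)<70)&(P[:,2]>12)&(P[:,2]<55)]; print(len(q),q.min(0),q.max(0))
    # lid points
    q=P[(abs(P[:,0]-690)<25)&(P[:,1]>185)&(P[:,1]<235)&(P[:,2]>100)&(P[:,2]<235)]; print('lid',len(q),q.min(0),q.max(0))
```

```text
24.2 [594.51556552  67.88077324 281.72979871] [ 3.14152961e+00 -6.53089083e-04  1.57876527e+00] [-1.45632974 -0.25028463 -0.11231147]
scene [(516, 0), (568, 0), (620, 0), (672, 0)] ((498.285400390625, -239.26380920410156), (241.63229370117188, 171.3135223388672), 5.05662202835083)
586 [ 552.47092007 -281.26822247   12.0778413 ] [ 578.04506486 -191.18065893   46.84060337]
lid 1310 [665.08639901 198.23703343 100.23007837] [714.99435491 219.65813993 223.25735893]
top [(516, 0), (568, 0), (620, 0), (672, 0)] ((498.991455078125, -238.4099578857422), (241.9072265625, 172.7484588623047), 5.212454795837402)
226 [ 548.91729725 -295.67400261   12.20097232] [ 577.48467622 -189.60858515   49.07505033]
lid 195 [665.55024074 201.4852864  100.85437885] [714.47694422 218.96213393 226.79547589]
```

View pics/d_scene.png

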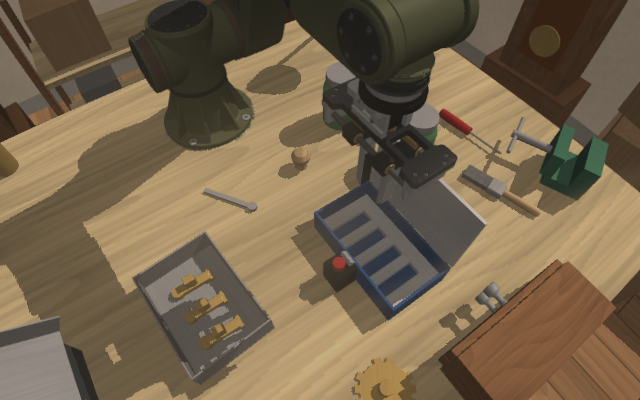

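All three castings stand in the bin, near (190,285), (205,305) and (222,330). The cavities are empty and the lid is open at y≈219. Next I go behind it.

Call:
jog_arm(
  plan=[0,0.04,0,0,0,0,0,0.085,0,0,0,0,0,0.13,0,0,0,0,0,0.165,0,0,0,0,0,0.179,0,0,0,0,0,0.179,0,0,0,0,0,0.179,-0.02,0,0,0,0,0.179,-0.05,0,0,0,0,0.179,-0.08,0,0,0,0,0.179,-0.095,0,0,0,0,0.179,-0.095,0,0,0,0,0.179,-0.095,0,0,0],
  claw=0,
)

```text
clock: 25.5
eef_pos: [595.4, 242.0, 188.1]
eef_rot: [3.14, -0.0, 1.574]
wrist_force: [-0.2, 0.5, 0.6]
finger_gap: 0.6
finger_force: 0.0
```

Call:
jog_arm(
  plan=[0,-0.01,0.001,0,0,0,0,-0.018,0.001,0,0,0,0,-0.027,0.002,0,0,0,0,-0.0373,0.0023,0,0,0,0,-0.047,0.002,0,0,0,0,-0.056,0.001,0,0,0,0,-0.065,-0.001,0,0,0,0,-0.0743,-0.0036,0,0,0,0,-0.0918,-0.0106,0,0,0,0,-0.1079,-0.02,0,0,0,0,-0.1225,-0.032,0,0,0,0,-0.1352,-0.046,0,0,0,0,-0.1456,-0.0615,0,0,0,0,-0.1535,-0.0785,0,0,0,0,-0.1574,-0.0905,0,0,0,0,-0.16,-0.1,0,0,0,0,-0.16,-0.1,0,0,0,0,-0.16,-0.1,0,0,0],
)

```text
clock: 27.3
eef_pos: [594.7, 82.8, 86.9]
eef_rot: [-3.141, 0.0, 1.575]
wrist_force: [-1.2, -0.2, 2.7]
finger_gap: 0.6
finger_force: 1.0
```

Run:
```python
from h import *
s=manip.read_state(); print(s['clock'],s['eef_pos'],s['eef_rot'],s['wrist_force'])
im,d=shot('scene'); cv2.imwrite('pics/e1.png',cv2.resize(im[160:360,270:510,::-1],None,fx=3,fy=3))
```

```text
27.3 [594.72716523  82.84718589  86.90739631] [-3.14147733e+00  1.28028601e-04  1.57469595e+00] [-1.19881234 -0.22448187  2.69549108]
```

View pics/e1.png

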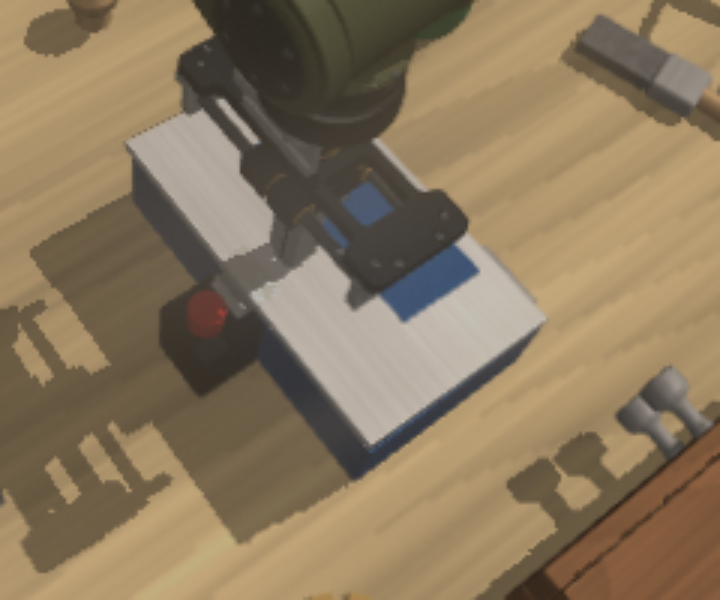

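The lid is nearly shut, with the finger resting on it just behind the nose at crop (265,280).

Call:
jog_arm(
  plan=[0,0,-0.004,0,0,0,0,0,-0.007,0,0,0,0,0,-0.01,0,0,0,0,0,-0.0125,0,0,0,0,0,-0.0135,0,0,0,0,0,-0.0135,0,0,0,0,0,-0.0135,0,0,0,0,0,-0.0135,0,0,0],
)

```text
clock: 28.15
eef_pos: [594.8, 82.9, 73.3]
eef_rot: [3.141, -0.0, 1.575]
wrist_force: [0.8, -0.5, 2.3]
finger_gap: 0.7
finger_force: 1.3
```

Call:
jog_arm(
  plan=[0,0,-0.0008,0,0,0,0,0,-0.0016,0,0,0,0,0,-0.0016,0,0,0,0,0,-0.0016,0,0,0],
)

```text
clock: 28.55
eef_pos: [594.8, 82.8, 71.7]
eef_rot: [3.141, -0.0, 1.575]
wrist_force: [-0.3, -0.4, 3.7]
finger_gap: 0.4
finger_force: 2.3
```

Call:
jog_arm(
  plan=[0,0,-0.0008,0,0,0,0,0,-0.0016,0,0,0,0,0,-0.0016,0,0,0,0,0,-0.0016,0,0,0],
)

```text
clock: 28.95
eef_pos: [594.8, 82.8, 70.2]
eef_rot: [3.141, 0.0, 1.574]
wrist_force: [0.7, 0.5, 6.6]
finger_gap: 0.4
finger_force: 3.3
```

Call:
jog_arm(
  plan=[0,0,-0.0008,0,0,0,0,0,-0.0015,0,0,0,0,0,-0.0015,0,0,0,0,0,-0.0015,0,0,0],
)

```text
clock: 29.35
eef_pos: [594.8, 82.7, 68.9]
eef_rot: [3.141, 0.0, 1.574]
wrist_force: [-0.3, -0.8, 8.0]
finger_gap: 0.4
finger_force: 4.1
```

Run:
```python
from h import *
s=manip.read_state(); print(s['eef_pos'],s['wrist_force'])
im,d=shot('scene'); P=cloud('scene',d); P0=cloud('scene',np.load('scene0.npz')['d'])
# lid strip near free edge, away from gripper
m=(abs(P[:,:,0]-690)<25)&(abs(P[:,:,1]-60)<15)&(abs(P[:,:,2]-73)<25)
m0=(abs(P0[:,:,0]-690)<25)&(abs(P0[:,:,1]-60)<15)&(abs(P0[:,:,2]-73)<25)
print(P[m][:,2].mean(),P0[m0][:,2].mean())
cv2.imwrite('pics/e2.png',cv2.resize(im[200:320,290:410,::-1],None,fx=4,fy=4))
```

```text
[594.83748023  82.72668533  68.88468447] [-0.29446872 -0.8478114   7.98504841]
67.68055984679259 73.69496304300691
```

View pics/e2.png

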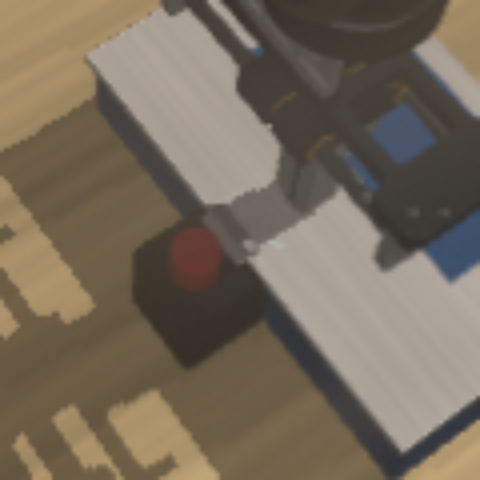

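Call:
jog_arm(
  plan=[0,0,0.002,0,0,0,0,0,0.004,0,0,0,0,0,0.006,0,0,0,0,0,0.009,0,0,0,0,0,0.009,0,0,0,0,0,0.009,0,0,0],
)

```text
clock: 30.0
eef_pos: [594.5, 82.8, 77.1]
eef_rot: [-3.141, 0.0, 1.575]
wrist_force: [-0.1, -0.5, 0.2]
finger_gap: 0.5
finger_force: 0.0
```

Run:
```python
from h import *
s=manip.read_state(); print(s['eef_pos'],s['wrist_force'])
im,d=shot('scene')
for D in (d,np.load('scene0.npz')['d']):
    P=cloud('scene',D); m=(abs(P[:,:,0]-690)<25)&(abs(P[:,:,1]-62)<15)&(abs(P[:,:,2]-73)<25); print(np.percentile(P[m][:,2],[10,50,90]))
```

```text
[594.45291721  82.80881402  77.14038706] [-0.07170377 -0.48487167  0.16726514]
[72.02371136 73.64401829 75.31064612]
[72.12480598 73.72780069 75.31138972]
```

Call:
jog_arm(
  plan=[0,0,0.01,0,0,0,0,0,0.02,0,0,0,0,0,0.05,0,0,0,0,0,0.09,0,0,0,0,0,0.13,0,0,0,0,0,0.17,0,0,0,0,0,0.2,0,0,0,-0.04,0,0.2,0,0,0,-0.08,0,0.2,0,0,0,-0.12,0,0.2,0,0,0,-0.12,0,0.2,0,0,0,-0.12,0,0.2,0,0,0],
)

```text
clock: 31.25
eef_pos: [474.7, 82.9, 278.9]
eef_rot: [3.139, -0.0, 1.575]
wrist_force: [0.8, -0.4, 0.8]
finger_gap: 0.6
finger_force: 0.0
```

Run:
```python
from h import *
s=manip.read_state(); print(s['clock'],s['eef_pos'],s['wrist_force'])
im,d=shot('scene','f.png'); P=cloud('scene',d); m=(abs(P[:,:,0]-690)<25)&(abs(P[:,:,1]-62)<15)&(abs(P[:,:,2]-73)<25); print(np.percentile(P[m][:,2],[10,50,90]),binpose('scene',d))
im,d=shot('top'); P=cloud('top',d); Q=P[215:255,175:215].reshape(-1,3); Q=Q[abs(Q[:,2]-115)<8]; print('jar',np.median(Q,0))
```

```text
31.25 [474.74697507  82.85813299 278.9202082 ] [ 0.79997362 -0.35741556  0.77611384]
[72.19936575 73.75430625 75.19992455] ((492.8680419921875, -243.00372314453125), (242.4604034423828, 170.90377807617188), 4.791584491729736)
jar [313.43729637 399.53003575 114.93009078]
```

View pics/f.png

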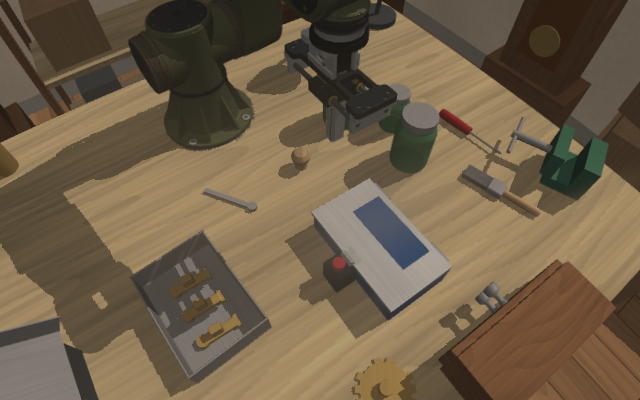

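The lid is shut and latched, and the jar hasn't moved. The bin was just knocked a few mm, but all three castings are still in it. I'll let it settle, check again and hand in.

Call:
jog_arm(
  plan=[0,0,0,0,0,0,0,0,0,0,0,0,0,0,0,0,0,0,0,0,0,0,0,0,0,0,0,0,0,0,0,0,0,0,0,0,0,0,0,0,0,0,0,0,0,0,0,0,0,0,0,0,0,0,0,0,0,0,0,0,0,0,0,0,0,0,0,0,0,0,0,0,0,0,0,0,0,0,0,0,0,0,0,0,0,0,0,0,0,0],
)

```text
clock: 32.85
eef_pos: [474.7, 82.8, 277.5]
eef_rot: [3.142, -0.0, 1.575]
wrist_force: [0.2, 0.7, 0.5]
finger_gap: 0.4
finger_force: 0.0
```

Run:
```python
from h import *
im,d=shot('scene'); b=binpose('scene',d); print(b)
P=cloud('scene',d).reshape(-1,3); q=P[(abs(P[:,0]-b[0][0])<95)&(abs(P[:,1]-b[0][1])<60)&(P[:,2]>35)&(P[:,2]<52)]
print(sorted(set((q[:,0]//10*10).astype(int))))
m=(abs(P[:,0]-690)<25)&(abs(P[:,1]-62)<15)&(abs(P[:,2]-73)<25); print(np.median(P[m][:,2]))
if abs(b[1][0]-242)<8 and abs(b[1][1]-171)<8: print(manip.sign_off())
```

```text
((493.44207763671875, -242.72061157226562), (241.75704956054688, 170.75143432617188), 5.04481840133667)
[np.int64(420), np.int64(430), np.int64(440), np.int64(490), np.int64(500), np.int64(550), np.int64(560)]
73.66817373439238
the job is handed in; nothing more can be done
None
```

Job handed in at about 33 s: the lid was opened under control, all three castings are in the upright bin, the lid is shut with the catch holding it, and the jar is where it was.

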